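# Nest the empty parts pans head to tail

### The job

The batch is done and both steel parts pans are empty: nest the smaller pan inside the larger one where that stands, with the handles turned to opposite ends so that they clear each other and the small pan sits flat and fully home on the large pan's floor. Set it in rather than dropping it, and leave everything else on the bench where it lies.

Things in the scene. Friction and masses are not known exactly. Their poses are not given: they have to be found in the camera images.
- large_pan: larger of two loose, empty, oblong stainless parts pans with sloping sides and one handle with a black grip on the +x end. Rim 120 (x) by 92 mm (y) outside, 111 x 83 inside; base 106 x 78 outside; 46 mm deep; floor and sides about 3 mm thick; 202 mm long with the handle; about 0.28 kg. Origin: centre of its underside; +z up, +x along the handle.
- small_pan: smaller of the two empty parts pans, same make, loose on the bench; one handle with a black grip on its +x end. Rim 98 (x) by 70 mm (y) outside; base 84 x 56; 50 mm deep; 180 mm long with the handle; about 0.2 kg, balancing about 13 mm from its middle towards the handle. Origin: centre of its underside; +z up, +x along the handle.
- small_pan_grip (a point): middle of the small pan's black grip, 101 mm along +x from its origin, 53 mm above its underside. The grip is 60 mm long (x), 20 wide, 22 high, level, from 8 mm below to 14 mm above rim height; a steel strap 18 wide, 4 thick, top level with the rim, joins it to the pan over 22 mm.
- large_pan_grip (a point): middle of the large pan's black grip, 112 mm along +x from its origin, 49 mm above its underside; strap and grip of the same size as the small pan's.
- large_pan_in (a point): centre of the large pan's inner floor, 3 mm above its underside. The small pan goes home on it lengthwise, handle over the end without a handle: about 8 mm play all round, its strap 3 mm above the large rim, its grip just outside. With handles over the same end the grips foul each other and it stays tilted; crosswise it does not go in.
- keypad: bystander: hand-held keypad, 85 x 150 x 29 mm, blue and white with a black key face, lying flat. Origin: centre of its underside.
- torque_driver: bystander: black torque screwdriver, 196 mm long, 33 mm thick, lying flat along its own x axis. Origin: centre of its underside.
- tape_roll: bystander: roll of amber tape, 80 mm across, 25 mm high, lying flat. Origin: centre of its underside.
- circuit_board: bystander: green circuit board with components, 75 x 105 mm, 26 mm high, lying flat. Origin: centre of its underside.
- esd_brush: bystander: black bench brush, 150 mm long, 14 mm high, lying along its own x axis. Origin: centre of its underside.
- solvent_bottle: bystander: blue dispenser bottle with a steel top, 72 mm across, 123 mm high, standing. Origin: centre of its underside.
- parts_bin: bystander: blue open bin, 125 x 95 x 55 mm, with aluminium heat sinks in it. Origin: centre of its underside.
- heat_sink: bystander: finned aluminium heat sink, 85 x 60 x 33 mm, lying flat. Origin: centre of its underside.
Things that resemble listed ones, but are neither listed nor needed, are in the scene too. Leave any pink look-alike of the small_pan alone.

How it is judged (in metres and radians):
At the end, for the whole second after the job is handed in: Small pan in the large one: underside under 6.5 mm above the large pan's (3 when home), centres within 15 mm, floors parallel to 0.05 rad, its grip over 60 mm past centre away from the large handle. Large pan flat (0.05 rad) on the bench, moved under 60 mm; small one level to 0.06 rad; both still (z of small_pan in the frame of large_pan between 0 and 0.0065 m and horizontal distance between small_pan and large_pan below 0.015 m and angle between the z axis of small_pan and the z axis of large_pan, either way round below 0.05 rad and x of small_pan_grip in the frame of large_pan below -0.06 m and angle between large_pan's own z axis and vertical below 0.05 rad and height (world z) of large_pan below 0.006 m and angle between small_pan's own z axis and vertical below 0.06 rad and distance of large_pan from where it was at the start of the episode below 0.06 m and linear speed of each of small_pan, large_pan below 0.02 m/s); the robot touches nothing.
It fails at once if a bystander is pushed more than 30 mm from its place (distance of any of keypad, torque_driver, tape_roll, circuit_board, esd_brush, solvent_bottle, parts_bin, heat_sink from where it was at the start of the episode above 0.03 m).
It fails at once if the small pan is dropped (it falls freely faster than 0.6 m/s, which takes some 18 mm) (linear speed of small_pan above 0.6 m/s and contact force between the fingers and small_pan below 0.05 N).
It also fails if it takes over 35 s, if anything falls off the work surface, if the arm or the gripper's body presses on something with over 40 N, if the wrist force passes 120 N, or if a joint passes its speed limit or range.

### The arm

A 6-joint arm with a two-finger parallel gripper is mounted at the origin on the work surface. World frame = base frame: x ahead of the robot, y to its left, z up, the work surface at z = 0. Lengths are in mm, angles in degrees, forces in N, time in s.
With the tool pointing down it reaches from about 300 to 850 mm from the base axis. Payload 5.4 kg.
Tool frame: the origin (TCP) lies at the very end of the fingers, on their centre line; the grasp point (between the pads) lies 19 mm behind it; z points along the fingers, y is the line along which they close (so a half turn about z gives the same grasp; the last joint's range is limited). The gripper opens to 85 mm and grips with 20 to 120 N. Pads are 22 mm wide; open, the fingers measure 114 mm over their backs; the gripper's body (76 mm by 85 mm) begins 54 mm behind the grasp point. The pads swing forward as they close: fully open they stand 13 mm farther back than shut.
Start: joints at [-88.413, 9.076, 91.501, -0, 79.423, -12.038], TCP at [135.427, -558.807, 231.299] pointing down, gripper open.
Joint ranges: [-166.64, 166.64], [-54.1, 131.32], [10.49, 154.53], [-73.88, 253.88], [9.74, 151.15], [-171.62, 171.62]. Speed limits (degrees/s): [147.25, 147.25, 180, 180, 180, 180].

### API

Orientations are given as a 3x3 rotation matrix whose columns are the frame's x, y, z axes.
In Python, from rig import observe, camera, camera_model, hand_in gives the robot as it stands.
- The arm moves only by the shell command python3 -m jog 'ROWS'. ROWS is JSON, a list of rows, each an object with "dp": the shift along the world's x, y, z in m, a list of three; "dr": the turn, a rotation vector about the world's x, y, z in degrees, a list of three; "claw": the closure, from 0 (fully open) to 1 (shut). A call has 1 to 12 rows; each row shifts and turns the commanded pose from where the row before left it; what a row does not reach is not made up. A row lasts 1/12 s, in which the tool goes at most 41.7 mm and 7.16 degrees, less where a joint would pass 70% of its speed; a pose out of reach is approached as far as the arm can. A call is refused whole if a number of a shift passes 0.0417 or a number of a turn 7.16, either way. A call with a gripper value outside its range is refused whole. The fingers move at their own pace and stop on an object; the grip force is fixed at half the most. Time passes only in rows, so rows that do not move let the fingers close. It gives the time, the measured TCP pose, the force, the opening and the grip force at its end, in the units of the state.
- observe(): the state, without advancing time (a new reading comes with each control period).
- camera(name): name is "side" or "top"; returns the picture (480x640x3 uint8, red, green, blue); there is no depth.
- camera_model(name): a dict with "camera_matrix" (3x3 intrinsics, pixels), "origin" and "orientation" of the camera in the world. Camera axes: x right, y down, z forward; pixel columns grow to the right and rows downward; lengths in mm; the calibration is good to about 2 mm. A picture is of the moment at which its call begins. camera_model takes no time and is no camera call.
- hand_in(): hands the job in; it is judged then, once.
The state is a dict: "time_s": time; "q": joint angles; "dq": joint speeds; "effort": joint torques, N m; "tcp_pos": TCP position; "tcp_rot": TCP orientation; "ft_force": force on the tool from outside, world axes, zero at the start; "moment": the same for the moment, N m; "finger_gap": opening from 0.0 (shut) to 1.0 (fully open); "grip_force": force on a finger pad.
Only numpy, scipy, OpenCV 4.12 (cv2) and the standard library are available. Lean on these libraries where they do the work, as an engineer would, in place of code of your own. Each camera call takes 0.05 s, during which the arm holds its last target. There are 200 camera calls.

## Working session

There is one attempt and no reset: what is moved stays moved. The work goes in short steps, Python scripts to look and compute and a shell command to move; the robot and the scene stay as the last step left them, time stands still between calls to the robot, and variables do not carry over. Pictures are saved under pics/ and viewed, at most 10 in all, crops included, and the job is handed in when it is done.

```bash
mkdir -p pics; python3 - <<'E'
from rig import *
import cv2
for n in("top","side"):
    cv2.imwrite(f"pics/{n}0.png",camera(n)[:,:,::-1]); m=camera_model(n); print(n,m)
s=observe();print(s["time_s"],s["tcp_pos"],s["tcp_rot"],s["finger_gap"])
E
```

```text
top {'camera_matrix': array([[469.77665801,   0.        , 316.85255921],
       [  0.        , 469.77665801, 241.2038376 ],
       [  0.        ,   0.        ,   1.        ]]), 'origin': array([ 401.22817634,  -27.1152584 , 1425.52526483]), 'orientation': array([[-0.02110191, -0.99788145,  0.06154115],
       [-0.99967439,  0.02194301,  0.01302351],
       [-0.01434632, -0.06124629, -0.99801958]])}
side {'camera_matrix': array([[483.9510096 ,   0.        , 315.86628094],
       [  0.        , 483.9510096 , 248.91475825],
       [  0.        ,   0.        ,   1.        ]]), 'origin': array([-131.88477712,  628.15757041,  917.031671  ]), 'orientation': array([[-0.68478676, -0.50612713,  0.52431137],
       [-0.72842703,  0.45419048, -0.51293769],
       [ 0.02147445, -0.73317551, -0.67970031]])}
0.1 [ 135.39943739 -558.28003045  230.41422311] [[ 9.71863018e-01  2.35546750e-01 -4.54972484e-05]
 [ 2.35546489e-01 -9.71861616e-01  1.68866781e-03]
 [ 3.53543186e-04 -1.65187051e-03 -9.99998573e-01]] 1.002190212735798
```

View pics/top0.png

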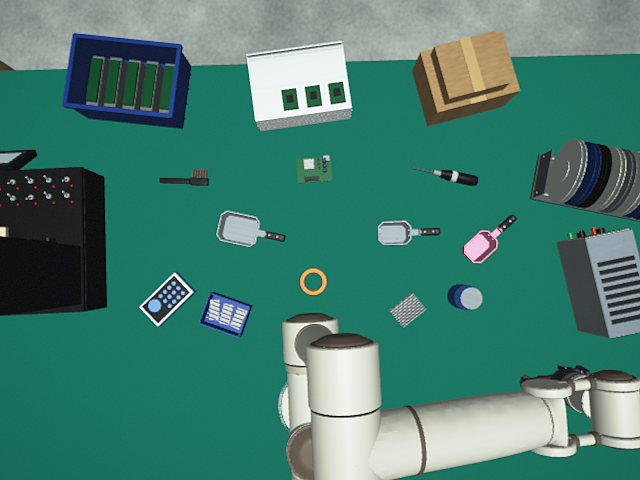

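View pics/side0.png

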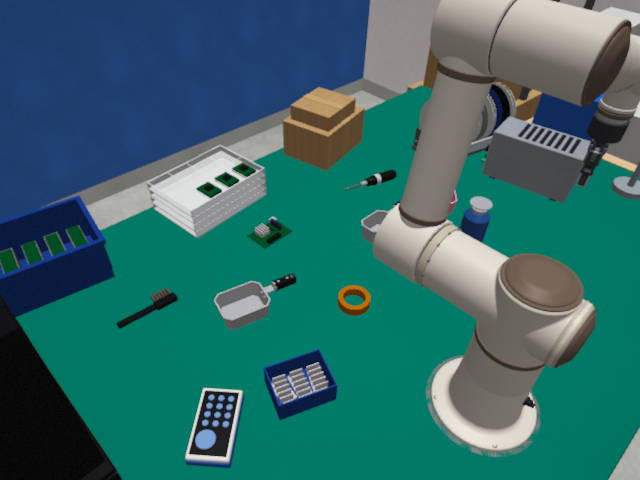

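```bash
cat >h.py <<'E'
from rig import *
import cv2, numpy as np
def ray(n,px,z):
    m=camera_model(n); d=m["orientation"]@np.linalg.inv(m["camera_matrix"])@[px[0],px[1],1]
    o=m["origin"]; return o+d*(z-o[2])/d[2]
def pan(im,roi,zr,n="top"):
    x0,y0,x1,y1=roi; c=im[y0:y1,x0:x1].astype(int); R,G,B=c[...,0],c[...,1],c[...,2]
    obj=((G-R)<50).astype(np.uint8); dark=((c.max(2)<75)).astype(np.uint8)
    body=cv2.morphologyEx(obj,cv2.MORPH_OPEN,np.ones((13,13)))
    cs=cv2.findContours(body,0,1)[0]; k=max(cs,key=cv2.contourArea)
    w=np.array([ray(n,p[0]+[x0,y0],zr)[:2] for p in k],np.float32)
    r=cv2.minAreaRect(w)
    dc=cv2.findContours(cv2.morphologyEx(dark,cv2.MORPH_CLOSE,np.ones((5,5))),0,1)[0]; d=max(dc,key=cv2.contourArea)
    g=cv2.minAreaRect(np.array([ray(n,p[0]+[x0,y0],zr+14)[:2] for p in d],np.float32))
    v=np.array(g[0])-r[0]
    return r,g,np.hypot(*v),np.degrees(np.arctan2(v[1],v[0]))
E
python3 - <<'E'
from h import *
im=cv2.imread("pics/top0.png")[:,:,::-1]
for roi,z in(((205,195,300,260),46),((365,210,450,255),50)): print(*pan(im,roi,z),sep="\n")
c=im[190:265,200:460,::-1]; cv2.imwrite("pics/c0.png",cv2.resize(c,None,fx=3,fy=3,interpolation=2))
E
```

```text
((530.5906982421875, 223.03135681152344), (118.8538589477539, 94.89462280273438), 88.68881225585938)
((502.839111328125, 112.64122772216797), (56.488338470458984, 19.79542350769043), 76.6284408569336)
113.82500242307631
-104.11147422077634
((506.6302490234375, -237.20550537109375), (96.82535552978516, 67.62279510498047), 88.70471954345703)
((507.4180908203125, -337.8191833496094), (19.93256187438965, 53.214107513427734), 2.3236186504364014)
100.61676247555049
-89.55136231728069
```

View pics/c0.png

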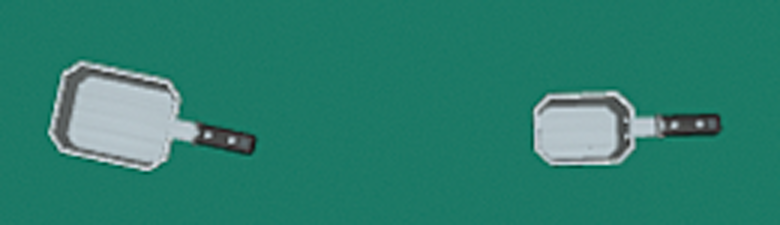

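The crop shows the large pan (px ~238,228) and the small one (px ~394,233), both with the handle toward image right (−y). I'll grasp the small grip near its pan end and turn it about +165°.

```bash
python3 -m jog '[{"dp":[0.031,0.019,0],"dr":[0,0,6.4],"claw":0},{"dp":[0.031,0.019,0],"dr":[0,0,6.4],"claw":0},{"dp":[0.031,0.019,0],"dr":[0,0,6.4],"claw":0},{"dp":[0.031,0.019,0],"dr":[0,0,6.4],"claw":0},{"dp":[0.031,0.019,0],"dr":[0,0,6.4],"claw":0},{"dp":[0.031,0.019,0],"dr":[0,0,6.4],"claw":0},{"dp":[0.031,0.019,0],"dr":[0,0,6.4],"claw":0},{"dp":[0.031,0.019,0],"dr":[0,0,6.4],"claw":0},{"dp":[0.031,0.019,0],"dr":[0,0,6.4],"claw":0},{"dp":[0.031,0.019,0],"dr":[0,0,6.4],"claw":0},{"dp":[0.031,0.019,0],"dr":[0,0,6.4],"claw":0},{"dp":[0.031,0.022,0],"dr":[0,0,6.7],"claw":0}]'
python3 -m jog '[{"dp":[0,0,-0.02],"dr":[0,0,0],"claw":0},{"dp":[0,0,-0.03],"dr":[0,0,0],"claw":0},{"dp":[0,0,-0.03],"dr":[0,0,0],"claw":0},{"dp":[0,0,-0.02],"dr":[0,0,0],"claw":0},{"dp":[0,0,0],"dr":[0,0,0],"claw":0},{"dp":[0,0,0],"dr":[0,0,0],"claw":0}]'
```

```text
time_s: 1.1
tcp_pos: [508.6, -326.7, 230.8]
tcp_rot: [[-0.018, 1.0, -0.001], [1.0, 0.018, 0.0], [0.0, -0.001, -1.0]]
ft_force: [0.2, -1.0, -0.3]
finger_gap: 1.0
grip_force: 0.0
time_s: 1.6
tcp_pos: [506.6, -327.0, 130.0]
tcp_rot: [[-0.013, 1.0, -0.002], [1.0, 0.013, 0.002], [0.002, -0.002, -1.0]]
ft_force: [-0.4, 0.2, 0.7]
finger_gap: 1.003
grip_force: 0.0
```

```bash
python3 -m jog '[{"dp":[0,0,-0.02],"dr":[0,0,0],"claw":0},{"dp":[0,0,-0.02],"dr":[0,0,0],"claw":0},{"dp":[0.001,0,-0.02],"dr":[0,0,0],"claw":0},{"dp":[0,0,-0.02],"dr":[0,0,0],"claw":0},{"dp":[0,0,-0.012],"dr":[0,0,0],"claw":0},{"dp":[0,0,-0.005],"dr":[0,0,0],"claw":0},{"dp":[0,0,0],"dr":[0,0,0],"claw":0},{"dp":[0,0,0],"dr":[0,0,0],"claw":0}]'
python3 - <<'E'
from h import *
for n in("top","side"): cv2.imwrite(f"pics/{n}1.png",camera(n)[:,:,::-1])
a=cv2.imread("pics/top1.png")[190:265,360:460]; b=cv2.imread("pics/side1.png")[170:270,330:480]
cv2.imwrite("pics/c1.png",np.vstack([cv2.resize(a,(600,300)),cv2.resize(b,(600,300))]))
E
```

```text
time_s: 2.27
tcp_pos: [509.3, -328.7, 35.8]
tcp_rot: [[-0.013, 1.0, 0.002], [1.0, 0.013, -0.002], [-0.002, 0.002, -1.0]]
ft_force: [0.9, -0.6, -0.3]
finger_gap: 1.0
grip_force: 0.0
```

View pics/c1.png

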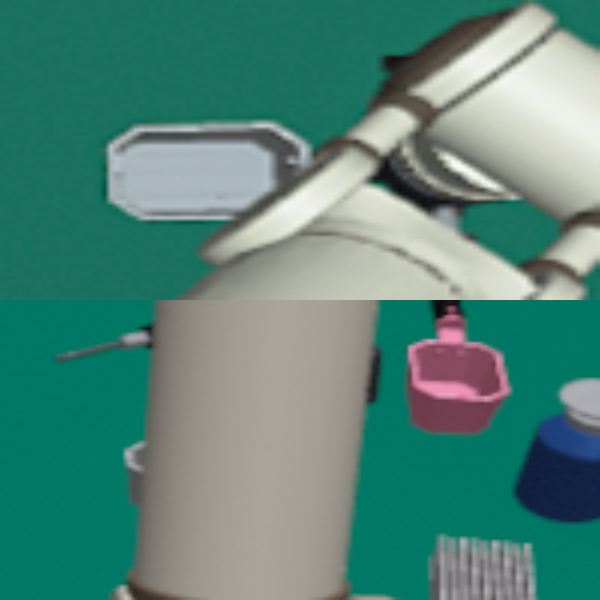

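The pan is undisturbed (top view), with the arm hiding its handle; no contact force. Close and lift slightly.

```bash
python3 -m jog '[{"dp":[0,0,0],"dr":[0,0,0],"claw":0.5},{"dp":[0,0,-0.001],"dr":[0,0,0],"claw":0.6},{"dp":[0,0,0],"dr":[0,0,0],"claw":0.7},{"dp":[0,0,0],"dr":[0,0,0],"claw":0.8},{"dp":[0,0,0],"dr":[0,0,0],"claw":1},{"dp":[0,0,0],"dr":[0,0,0],"claw":1},{"dp":[0,0,0],"dr":[0,0,0],"claw":1},{"dp":[0,0,0],"dr":[0,0,0],"claw":1},{"dp":[0,0,0],"dr":[0,0,0],"claw":1},{"dp":[0,0,0],"dr":[0,0,0],"claw":1}]'
python3 -m jog '[{"dp":[0,0,0.005],"dr":[0,0,0],"claw":1},{"dp":[0,0,0.01],"dr":[0,0,0],"claw":1},{"dp":[0,0,0.02],"dr":[0,0,0],"claw":1},{"dp":[0,0,0.03],"dr":[0,0,0],"claw":1},{"dp":[0,0,0.03],"dr":[0,0,0],"claw":1},{"dp":[0,0,0.03],"dr":[0,0,0],"claw":1},{"dp":[0,0,0.015],"dr":[0,0,0],"claw":1},{"dp":[0,0,0],"dr":[0,0,0],"claw":1},{"dp":[0,0,0],"dr":[0,0,0],"claw":1}]'
python3 -c "
from rig import *;s=observe();print(s['q'],s['moment'],s['ft_force'])"
```

```text
time_s: 3.2
tcp_pos: [508.4, -327.8, 33.4]
tcp_rot: [[-0.013, 1.0, -0.0], [1.0, 0.013, 0.0], [0.0, -0.0, -1.0]]
ft_force: [-0.3, 0.7, 2.3]
finger_gap: 0.226
grip_force: 60.5
time_s: 3.95
tcp_pos: [508.8, -328.2, 174.3]
tcp_rot: [[-0.013, 1.0, 0.002], [1.0, 0.013, -0.002], [-0.002, 0.002, -1.0]]
ft_force: [0.2, 0.5, -3.2]
finger_gap: 0.225
grip_force: 59.9
[-4.42421933e+01  1.60969734e+01  8.98993276e+01 -3.44098685e-03
  7.38714448e+01 -4.49666689e+01] [-0.13187556  0.04574319 -0.00344745] [ 0.17973396  0.52017258 -3.2489643 ]
```

```bash
python3 -m jog '[{"dp":[0.002,0.015,0],"dr":[0,0,4],"claw":1},{"dp":[0.002,0.026,0],"dr":[0,0,6.5],"claw":1},{"dp":[0.002,0.026,0],"dr":[0,0,6.5],"claw":1},{"dp":[0.002,0.026,0],"dr":[0,0,6.5],"claw":1},{"dp":[0.002,0.026,0],"dr":[0,0,6.5],"claw":1},{"dp":[0.002,0.026,0],"dr":[0,0,6.5],"claw":1},{"dp":[0.002,0.026,0],"dr":[0,0,6.5],"claw":1},{"dp":[0.002,0.026,0],"dr":[0,0,6.5],"claw":1},{"dp":[0.002,0.026,0],"dr":[0,0,6.5],"claw":1},{"dp":[0.002,0.026,0],"dr":[0,0,6.5],"claw":1},{"dp":[0.002,0.026,0],"dr":[0,0,6.5],"claw":1},{"dp":[0.002,0.026,0],"dr":[0,0,6.5],"claw":1}]'
python3 -m jog '[{"dp":[0.002,0.026,0],"dr":[0,0,6.5],"claw":1},{"dp":[0.002,0.026,0],"dr":[0,0,6.5],"claw":1},{"dp":[0.002,0.026,0],"dr":[0,0,6.5],"claw":1},{"dp":[0.002,0.026,0],"dr":[0,0,6.5],"claw":1},{"dp":[0.002,0.026,0],"dr":[0,0,6.5],"claw":1},{"dp":[0.002,0.026,0],"dr":[0,0,6.5],"claw":1},{"dp":[0.002,0.026,0],"dr":[0,0,6.5],"claw":1},{"dp":[0.002,0.026,0],"dr":[0,0,6.5],"claw":1},{"dp":[0.002,0.026,0],"dr":[0,0,6.5],"claw":1},{"dp":[0.002,0.026,0],"dr":[0,0,6.5],"claw":1},{"dp":[0.002,0.026,0],"dr":[0,0,6.5],"claw":1},{"dp":[0,0.026,0],"dr":[0,0,6.5],"claw":1}]'
python3 -m jog '[{"dp":[0,0.026,0],"dr":[0,0,6],"claw":1},{"dp":[0,0.01,0],"dr":[0,0,4],"claw":1},{"dp":[0,0,0],"dr":[0,0,0],"claw":1},{"dp":[0,0,0],"dr":[0,0,0],"claw":1},{"dp":[0,0,0],"dr":[0,0,0],"claw":1}]'
python3 - <<'E'
from h import *
for n in("top","side"): cv2.imwrite(f"pics/{n}2.png",camera(n)[:,:,::-1])
s=observe();print(s["tcp_pos"],np.degrees(np.arctan2(s["tcp_rot"][1,1],s["tcp_rot"][0,1])),s["q"],s["moment"])
a=cv2.imread("pics/top2.png")[160:300,150:310]; b=cv2.imread("pics/side2.png")[200:350,150:350]
cv2.imwrite("pics/c2.png",np.hstack([cv2.resize(a,(400,350)),cv2.resize(b,(400,350))]))
E
```

```text
time_s: 4.95
tcp_pos: [530.8, -25.1, 170.8]
tcp_rot: [[-0.973, 0.233, -0.004], [0.233, 0.973, 0.001], [0.004, 0.0, -1.0]]
ft_force: [0.7, 0.0, -3.0]
finger_gap: 0.223
grip_force: 59.8
time_s: 5.95
tcp_pos: [553.0, 286.1, 170.4]
tcp_rot: [[-0.43, -0.903, -0.004], [-0.903, 0.43, -0.001], [0.003, 0.004, -1.0]]
ft_force: [0.5, -0.4, -2.4]
finger_gap: 0.222
grip_force: 59.8
time_s: 6.37
tcp_pos: [553.7, 320.1, 171.7]
tcp_rot: [[-0.274, -0.962, -0.003], [-0.962, 0.274, -0.001], [0.002, 0.002, -1.0]]
ft_force: [0.4, -0.4, -1.8]
finger_gap: 0.224
grip_force: 59.9
[554.30560289 319.95426626 172.59880702] 164.0805410665885 [ 1.92026631e+01  2.12384539e+01  8.36538946e+01 -1.25360406e-02
  7.51822832e+01 -1.44874689e+02] [ 0.15922886 -0.03869542  0.03989243]
```

View pics/c2.png

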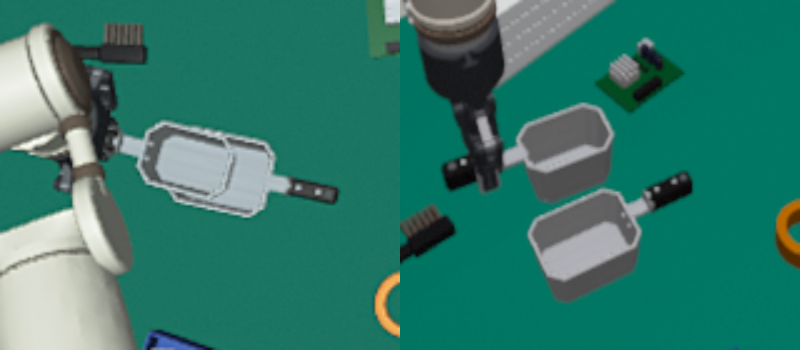

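```bash
python3 -m jog '[{"dp":[-0.001,-0.004,-0.015],"dr":[0,0,1],"claw":1},{"dp":[-0.001,-0.005,-0.02],"dr":[0,0,1],"claw":1},{"dp":[0,0,-0.02],"dr":[0,0,0],"claw":1},{"dp":[0,0,-0.018],"dr":[0,0,0],"claw":1},{"dp":[0,0,-0.007],"dr":[0,0,0],"claw":1},{"dp":[0,0,0],"dr":[0,0,0],"claw":1},{"dp":[0,0,0],"dr":[0,0,0],"claw":1},{"dp":[0,0,0],"dr":[0,0,0],"claw":1}]'
python3 - <<'E'
from h import *
for n in("top","side"): cv2.imwrite(f"pics/{n}3.png",camera(n)[:,:,::-1])
s=observe();print(s["tcp_pos"],np.degrees(np.arctan2(s["tcp_rot"][1,1],s["tcp_rot"][0,1])),s["moment"])
a=cv2.imread("pics/top3.png")[195:265,200:290]; b=cv2.imread("pics/side3.png")[235:345,170:310]
cv2.imwrite("pics/c3.png",np.hstack([cv2.resize(a,None,fx=4,fy=4),cv2.resize(b,(360,280))]))
E
```

```text
time_s: 7.13
tcp_pos: [553.6, 312.3, 95.0]
tcp_rot: [[-0.239, -0.971, 0.003], [-0.971, 0.239, 0.001], [-0.001, -0.002, -1.0]]
ft_force: [-0.1, -0.3, -1.6]
finger_gap: 0.224
grip_force: 59.8
[553.55560815 312.53985939  95.09444839] 166.21616580014955 [ 1.35987955e-01 -8.79875880e-02  7.46038002e-05]
```

View pics/c3.png

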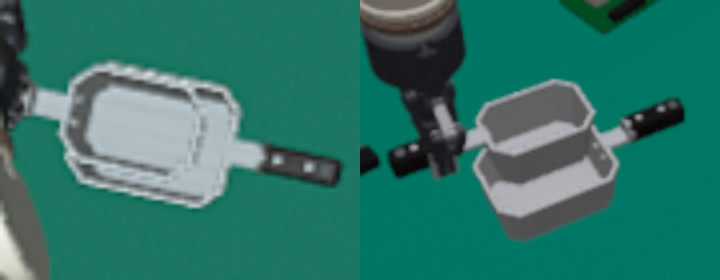

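```bash
python3 - <<'E'
from h import *
z=111.5
P=[ray("top",(200+(x+.5)/4,195+(y+.5)/4),z)[:2] for x,y in((205,129),(63,112),(150,74),(122,166))]
print(P,(P[0]+P[1])/2,(P[2]+P[3])/2)
s=observe();t=s["tcp_pos"][:2];a=np.radians(76.2);print("exp centre",t-90.6*np.array([np.cos(a),np.sin(a)]))
E
```

```text
[array([525.2760287 , 173.39819821]), array([539.5431087 , 273.47420226]), array([565.0591887 , 211.75254486]), array([500.48199314, 232.17897594])] [532.4095687  223.43620023] [532.77059092 221.9657604 ]
exp centre [531.94447689 224.55509363]
```

```bash
python3 -m jog '[{"dp":[-0.001,-0.001,-0.008],"dr":[0,0,0],"claw":1},{"dp":[0,0,-0.008],"dr":[0,0,0],"claw":1},{"dp":[0,0,-0.008],"dr":[0,0,0],"claw":1},{"dp":[0,0,-0.008],"dr":[0,0,0],"claw":1},{"dp":[0,0,-0.008],"dr":[0,0,0],"claw":1},{"dp":[0,0,-0.006],"dr":[0,0,0],"claw":1},{"dp":[0,0,-0.004],"dr":[0,0,0],"claw":1},{"dp":[0,0,-0.002],"dr":[0,0,0],"claw":1},{"dp":[0,0,0],"dr":[0,0,0],"claw":1},{"dp":[0,0,0],"dr":[0,0,0],"claw":1}]'
python3 -m jog '[{"dp":[0,0,-0.001],"dr":[0,0,0],"claw":1},{"dp":[0,0,-0.001],"dr":[0,0,0],"claw":1},{"dp":[0,0,-0.001],"dr":[0,0,0],"claw":1},{"dp":[0,0,0],"dr":[0,0,0],"claw":1},{"dp":[0,0,0],"dr":[0,0,0],"claw":1}]'
```

```text
time_s: 8.07
tcp_pos: [551.7, 311.3, 41.5]
tcp_rot: [[-0.238, -0.971, 0.0], [-0.971, 0.238, 0.0], [-0.0, -0.0, -1.0]]
ft_force: [-0.3, 0.3, -1.8]
finger_gap: 0.22
grip_force: 59.9
time_s: 8.48
tcp_pos: [551.4, 311.2, 38.3]
tcp_rot: [[-0.238, -0.971, -0.0], [-0.971, 0.238, -0.0], [0.0, 0.0, -1.0]]
ft_force: [0.7, 0.7, -2.8]
finger_gap: 0.223
grip_force: 59.9
```

```bash
python3 -m jog '[{"dp":[0,0,-0.001],"dr":[0,0,0],"claw":1},{"dp":[0,0,0],"dr":[0,0,0],"claw":1},{"dp":[0,0,0],"dr":[0,0,0],"claw":1}]'
python3 -m jog '[{"dp":[0,0,-0.001],"dr":[0,0,0],"claw":1},{"dp":[0,0,0],"dr":[0,0,0],"claw":1},{"dp":[0,0,0],"dr":[0,0,0],"claw":1}]'
python3 -c "
from rig import *;s=observe();print(s['moment'],s['ft_force'])"
```

```text
time_s: 8.73
tcp_pos: [551.4, 311.2, 37.2]
tcp_rot: [[-0.238, -0.971, -0.0], [-0.971, 0.238, -0.0], [0.0, 0.0, -1.0]]
ft_force: [0.3, -0.7, -2.2]
finger_gap: 0.227
grip_force: 59.9
time_s: 8.98
tcp_pos: [551.6, 311.3, 36.7]
tcp_rot: [[-0.238, -0.971, 0.0], [-0.971, 0.238, 0.0], [-0.0, -0.0, -1.0]]
ft_force: [-0.0, 0.6, 0.0]
finger_gap: 0.229
grip_force: 60.4
[ 0.0202148   0.11226148 -0.07123662] [-0.0177113   0.61415906  0.00194731]
```

```bash
python3 -m jog '[{"dp":[0,0,-0.0007],"dr":[0,0,0],"claw":1},{"dp":[0,0,0],"dr":[0,0,0],"claw":1},{"dp":[0,0,0],"dr":[0,0,0],"claw":1}]'
python3 -m jog '[{"dp":[0,0,0],"dr":[0,0,0],"claw":0.75},{"dp":[0,0,0],"dr":[0,0,0],"claw":0.7},{"dp":[0,0,0],"dr":[0,0,0],"claw":0.6},{"dp":[0,0,0],"dr":[0,0,0],"claw":0.4},{"dp":[0,0,0],"dr":[0,0,0],"claw":0.3},{"dp":[0,0,0],"dr":[0,0,0],"claw":0.3},{"dp":[0,0,0],"dr":[0,0,0],"claw":0.3},{"dp":[0,0,0],"dr":[0,0,0],"claw":0.3}]'
python3 -m jog '[{"dp":[0,0,0.01],"dr":[0,0,0],"claw":0.3},{"dp":[0,0,0.02],"dr":[0,0,0],"claw":0.3},{"dp":[0,0,0.03],"dr":[0,0,0],"claw":0.3},{"dp":[0,0,0.03],"dr":[0,0,0],"claw":0.3},{"dp":[0,0,0.03],"dr":[0,0,0],"claw":0.3},{"dp":[0,0.02,0.03],"dr":[0,0,0],"claw":0.3},{"dp":[0,0.03,0.02],"dr":[0,0,0],"claw":0.3},{"dp":[0,0.035,0.01],"dr":[0,0,0],"claw":0.3},{"dp":[0,0.02,0],"dr":[0,0,0],"claw":0.3},{"dp":[0,0,0],"dr":[0,0,0],"claw":0.3},{"dp":[0,0,0],"dr":[0,0,0],"claw":0.3}]'
python3 - <<'E'
from h import *
for n in("top","side"): cv2.imwrite(f"pics/{n}4.png",camera(n)[:,:,::-1])
a=cv2.imread("pics/top4.png")[190:260,190:290]; b=cv2.imread("pics/side4.png")[255:345,170:310]
cv2.imwrite("pics/c4.png",np.hstack([cv2.resize(a,None,fx=4,fy=4),cv2.resize(b,(400,280))]))
E
```

```text
time_s: 9.23
tcp_pos: [551.8, 311.5, 36.4]
tcp_rot: [[-0.238, -0.971, 0.001], [-0.971, 0.238, 0.0], [-0.001, -0.001, -1.0]]
ft_force: [-1.6, 0.6, 4.1]
finger_gap: 0.226
grip_force: 60.9
time_s: 9.9
tcp_pos: [551.4, 311.2, 35.6]
tcp_rot: [[-0.238, -0.971, 0.0], [-0.971, 0.238, -0.0], [0.0, -0.0, -1.0]]
ft_force: [0.2, -0.3, 0.8]
finger_gap: 0.696
grip_force: 0.0
time_s: 10.82
tcp_pos: [551.1, 416.9, 216.1]
tcp_rot: [[-0.236, -0.972, 0.0], [-0.972, 0.236, -0.0], [0.0, -0.0, -1.0]]
ft_force: [-0.2, -0.1, -0.5]
finger_gap: 0.703
grip_force: 0.0
```

View pics/c4.png

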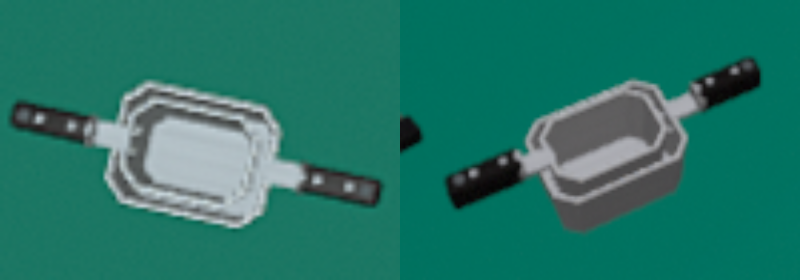

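The views show the small pan nested: handles opposite (top crop, grips at ~50,120 and ~340,185), with an even margin all round. Contact came at 3 mm above its original bench height, which is home on the large pan's floor.

```bash
python3 -c "
from rig import *;print(hand_in())"
```

```text
the job is handed in; nothing more can be done
None
```

The small pan is nested in the large one with the handles at opposite ends, set down gently and seated by camera view and contact height, and the job is handed in; no verdict came back.

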